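Press a snap cap onto a bottle with the sliding lever capper

TASK

Cap the amber bottle that stands in the capper: take the red snap cap from the olive dish, set it squarely over the bottle's mouth and let go, then slide the parked capper along its rods right up to its stop so that its pad is over the cap. Press the lever down until the cap clicks, keep pressing past the click until the cap is fully home, and finish still holding the lever down with the pad bearing firmly on the cap. Press the cap home only with the capper, and leave the other things on the shelf where they are.

Things in the scene. Friction and masses are not known exactly. Their poses are not given: they have to be found in the camera images.
- cap_centre (a point): Centre, half-way up, of the loose red plastic snap cap: round, 35 mm across, 22 mm tall, ribbed skirt, closed top with a cream disc; it lies open side down in the dish. Inside it is 19 mm deep; its lip (bottom 2.5 mm) is 25 mm wide inside and passes over the bottle's 22 mm neck. z points out of its closed top
- dish_floor (a point): Centre of the inner floor of the square olive ceramic dish (160 mm square, rim 18 mm high, walls and floor 6 mm thick) that holds the cap; z up. Loose, 0.55 kg; leave it where it is
- mouth (a point): Centre of the top of the mouth (126 mm above the shelf) of the amber bottle fixed in the capper's rubber cup. Neck 22 mm across, top bevelled; a springy snap bead 13 mm below the mouth. y: along the rods, the way the capper slides to work; x: towards the column, away from the lever grip; z up. A loose cap rests on the bead, its centre 1.5 mm above this point; fully home its centre is 8 mm below
- carriage (a joint): The red capper (sliding block, column, head, ram and lever as one, 74 mm wide) on its two steel rods, in m: near 0 parked at the side, 0.130 at its stop with the pad exactly over the bottle. It slides along y of mouth with 3 N of friction and carries the lever along; it can be pulled along by the lever grip
- lever_pivot (a point): Middle of the lever's hinge pin, on the sliding capper, 250 mm above the shelf, 55 mm behind the pad's axis (+x of mouth). Axes parallel to those of mouth
- lever_grip (a point): Centre of the round black lever grip (22 mm thick, 80 mm long), 185 mm from the hinge pin. The lever runs from the pin over the bottle's side of the capper to the front (-x of mouth); x of this point runs along the lever towards the pin, y along the slide rods
- lever (a joint): Lever angle in rad: 0 up, held by a spring (0.28 rad above level), growing as the grip is pressed down, 0.50 at its lower stop; pad travel 56 mm per rad. At the grip: 2 to 5 N with the pad in the air, rising to about 12 N on a loose cap (from 0.19 rad), a sudden drop to 3 N at the click (near 0.33 rad), then rising from 0.38 rad to about 16 N at the stop once the cap is home. Springs up when let go
- pad: Black sprung rubber pressing pad, 30 mm across, under the steel ram of the capper (origin at shelf level below its middle, on its axis while the lever is up); lever up, its face is 150 mm above the shelf, some 11 mm over a loose cap's top. Its spring takes 7 N per mm, up to 9.5 mm
- spare_bottle_centre (a point): Centre of the second stubby amber bottle, 56 mm across and 110 mm tall, same as the one in the capper, standing uncapped on the shelf; leave it
- jigger_centre (a point): Centre of the hourglass pewter jigger, 45 mm across, 80 mm tall; leave it
- strainer: Chrome cocktail strainer lying flat, about 200 mm long and 122 mm over its ears; origin at shelf level where handle meets disc, disc centre 60 mm along +x, handle along -x; leave it
- opener: Flat steel bar opener lying on the shelf, 180 mm long, 38 mm wide, 4 mm thick, origin under its middle, x along it; leave it
- coasters: Stack of five round cork coasters, 92 mm across, 20 mm high, origin under its middle; leave it

How it is judged (in metres and radians):
On the way, in this order (a step that is already met when the one before it is completed fails the run):
1. the cap sits loosely and level over the bottle's mouth, let go (horizontal distance between cap_centre and mouth below 0.004 m and angle between cap_centre's own z axis and vertical below 0.12 rad and z of cap_centre in the frame of mouth between -0.002 and 0.005 m and contact force between the fingers and cap below 0.1 N), for 0.2 s.
2. the capper has been slid to its stop over the still loose cap (all of step 1 and value of joint carriage above 0.126 m), for 0.1 s.
3. the capper's pad has pressed the cap fully home (horizontal distance between cap_centre and mouth below 0.003 m and angle between cap_centre's own z axis and vertical below 0.08 rad and z of cap_centre in the frame of mouth below -0.0065 m and contact force between the fingers and cap below 0.1 N and value of joint carriage above 0.126 m and contact force between pad and cap above 5 N), for 0.2 s.
At the end, for the whole second after the job is handed in: Cap fully home (within 1.5 mm), level and centred on the bottle, capper within 4 mm of its stop, lever still held down (beyond 0.40 rad) and still, the pad bearing on the cap with over 12 N, no finger on the cap (horizontal distance between cap_centre and mouth below 0.003 m and angle between cap_centre's own z axis and vertical below 0.08 rad and z of cap_centre in the frame of mouth below -0.0065 m and contact force between the fingers and cap below 0.1 N and value of joint carriage above 0.126 m and value of joint lever above 0.4 rad and velocity of joint lever below 0.05 rad/s and contact force between pad and cap above 12 N); the arm keeps its last pose, push and grip.
It fails at once if the spare bottle is pushed more than 30 mm or knocked over (distance of spare_bottle_centre from where it was at the start of the episode above 0.03 m or angle between spare_bottle_centre's own z axis and vertical above 0.35 rad).
It fails at once if the jigger is pushed more than 30 mm or knocked over (distance of jigger_centre from where it was at the start of the episode above 0.03 m or angle between jigger_centre's own z axis and vertical above 0.35 rad).
It fails at once if the olive dish is pushed more than 40 mm or knocked over (distance of dish_floor from where it was at the start of the episode above 0.04 m or angle between dish_floor's own z axis and vertical above 0.35 rad).
It fails at once if the strainer is pushed more than 30 mm or knocked over (distance of strainer from where it was at the start of the episode above 0.03 m or angle between strainer's own z axis and vertical above 0.35 rad).
It fails at once if the opener or the coaster stack is pushed more than 30 mm (distance of any of opener, coasters from where it was at the start of the episode above 0.03 m).
It also fails if it takes over 72 s, if anything falls off the work surface, if the arm or the gripper's body presses on something with over 40 N, if the wrist force passes 120 N, or if a joint passes its speed limit or range.

ROBOT

A 7-joint arm with a two-finger parallel gripper is mounted at the origin on the work surface. World frame = base frame: x ahead of the robot, y to its left, z up, the work surface at z = 0. Lengths are in m, angles in degrees, forces in N, time in s.
With the tool pointing down it reaches from about 0.4 to 0.75 m from the base axis. Payload 19.5 kg.
Tool frame: the origin (TCP) lies midway between the tips of the shut fingers; the grasp point (between the pads) lies 19 mm behind it (robot.grasp_offset is the distance from the TCP to the grasp point, in m); z points along the fingers, x is the direction in which the jaws open and shut, and the axes are right-handed (so a half turn about z gives the same grasp; the last joint's range is limited). The gripper opens to 85 mm and grips with 20 to 120 N. Pads are 22 mm wide; open, the fingers measure 114 mm over their backs; the gripper's body (76 mm by 85 mm) begins 54 mm behind the grasp point. The pads swing forward as they close: fully open they stand 13 mm farther back than shut.
Start: joints at [-76.358, 40.479, -1.581, 85.061, 1.261, 54.483, -4.326], TCP at [0.159, 0.553, 0.231] pointing down, gripper open.
Joint ranges: [-155.06, 155.06], [-18.47, 123.98], [-90, 86.84], [0, 140.48], [-83.41, 263.41], [0, 116], [-161.91, 161.91]. Speed limits (degrees/s): [108.29, 108.29, 147.25, 147.25, 172.46, 172.46, 172.46].

INTERFACE

Orientations are given as [roll, pitch, yaw] about the fixed x, y, z axes, in that order (R = Rz(yaw) Ry(pitch) Rx(roll)).
In Python, from rig import robot gives the robot as it stands.
- The arm moves only by the tool drive_tool, never from a script. Its argument "increments" is text: rows parted by semicolons, each of 5 numbers parted by spaces: the opening, from 0 (shut) to 1 (fully open), then the shift along the world's x, y, z in mm, then the turn about the world's z in degrees. In form: grip dx dy dz yaw; .... A call has 1 to 10 rows; each row shifts and turns the commanded pose from where the row before left it; what a row does not reach is not made up. A row lasts 1/12 s, in which the tool goes at most 41.7 mm and 7.16 degrees, less where a joint would pass 70% of its speed; a pose out of reach is approached as far as the arm can. A call is refused whole if a number of a shift passes 41.7 or a number of a turn 7.16, either way. A call with a gripper value outside its range is refused whole. The fingers move at their own pace and stop on an object; "newtons" is the grip in N (left out, the last holds). Time passes only in rows, so rows that do not move let the fingers close. It gives the time, the measured TCP pose, the force and the opening at its end, in the units of the state.
- robot.state(): the state, without advancing time (a new reading comes with each control period).
- robot.capture(name): name is "scene" or "top" or "wrist"; returns the picture (400x640x3 uint8, red, green, blue); there is no depth.
- robot.camera_params(name): a dict with "K" (3x3 intrinsics, pixels), "world_from_camera" (4x4, takes a point from camera to world coordinates); the wrist camera has in their place "T_tool_cam" (4x4, takes a point from camera to tool coordinates, whose origin is the TCP and whose axes are the tool frame's). Camera axes: x right, y down, z forward; pixel columns grow to the right and rows downward; lengths in m; the calibration is good to about 2 mm. A picture is of the moment at which its call begins: read the wrist's pose just before it. camera_params takes no time and is no camera call.
- robot.hand_in(): hands the job in, once; it reports no verdict.
The state is a dict: "t": time; "joints": joint angles; "dq": joint speeds; "joint_efforts": joint torques, N m; "position": TCP position; "eef_rot": TCP orientation; "wrist_force": force on the tool from outside, world axes, zero at the start; "moment": the same for the moment, N m; "grip_width": opening from 0.0 (shut) to 1.0 (fully open).
Only numpy, scipy, OpenCV 4.12 (cv2) and the standard library are available. Lean on these libraries where they do the work, as an engineer would, in place of code of your own. Each camera call takes 0.05 s, during which the arm holds its last target. There are 200 camera calls.

## Working session

There is one attempt and no reset: what is moved stays moved. The work goes in short steps, Python scripts to look and compute and a tool call to move; the robot and the scene stay as the last step left them, time stands still between calls to the robot, and variables do not carry over. Pictures are saved under pics/ and viewed, about 8 in all and at most 12, crops included, and the job is handed in when it is done.

Besides the shell and the picture viewer there is one more tool, called after ">>>" as name(argument=value, ...), one argument or row to a line, values as JSON. drive_tool: Moves the arm, as the interface text tells. Its arguments: {"type":"object","properties":{"increments":{"type":"string"},"newtons":{"type":"number"}},"required":["increments"]}

```bash
mkdir -p pics; ls; python3 - <<'E'
from rig import robot
import cv2,numpy as np
np.set_printoptions(precision=4,suppress=True)
for n in ["scene","top"]:
    im=robot.capture(n); cv2.imwrite(f"pics/{n}0.png",im[:,:,::-1])
    p=robot.camera_params(n); print(n,p["K"],p["world_from_camera"])
print(robot.camera_params("wrist")); print(robot.state(), robot.grasp_offset)
E
```

```text
pics
scene [[426.8563   0.     314.065 ]
 [  0.     426.8563 199.9408]
 [  0.       0.       1.    ]] [[-0.864   0.2719 -0.4237  1.0278]
 [ 0.5031  0.4976 -0.7066  0.7915]
 [ 0.0187 -0.8237 -0.5668  0.8098]
 [ 0.      0.      0.      1.    ]]
top [[393.565    0.     317.1364]
 [  0.     393.565  197.1036]
 [  0.       0.       1.    ]] [[-0.0011 -0.9959  0.0901  0.4635]
 [-1.      0.0013  0.0028  0.0087]
 [-0.0029 -0.0901 -0.9959  1.2462]
 [ 0.      0.      0.      1.    ]]
{'K': array([[310.6266,   0.    , 319.6143],
       [  0.    , 310.6266, 203.1158],
       [  0.    ,   0.    ,   1.    ]]), 'T_tool_cam': array([[ 1.    ,  0.0001, -0.0008,  0.0001],
       [ 0.0002,  0.9563,  0.2923, -0.0756],
       [ 0.0008, -0.2923,  0.9563, -0.1426],
       [ 0.    ,  0.    ,  0.    ,  1.    ]])}
{'t': 0.1, 'joints': array([-76.3583,  40.5091,  -1.5817,  85.0775,   1.262 ,  54.4801,
        -4.3259]), 'dq': array([ 0.0822, -0.0548,  0.0414, -0.1917,  0.0329, -0.0035, -0.0164]), 'joint_efforts': array([  0.0013, -88.4288,   1.2365, -23.6446,   0.017 ,   0.0052,
        -0.    ]), 'position': array([0.1587, 0.5525, 0.2309]), 'eef_rot': array([179.9972,   0.0492,  73.9692]), 'wrist_force': array([-0.1042, -0.8999,  0.4379]), 'moment': array([-0.0047, -0.0324, -0.0522]), 'grip_width': 1.0021332533857936} 0.0187
```

View pics/scene0.png

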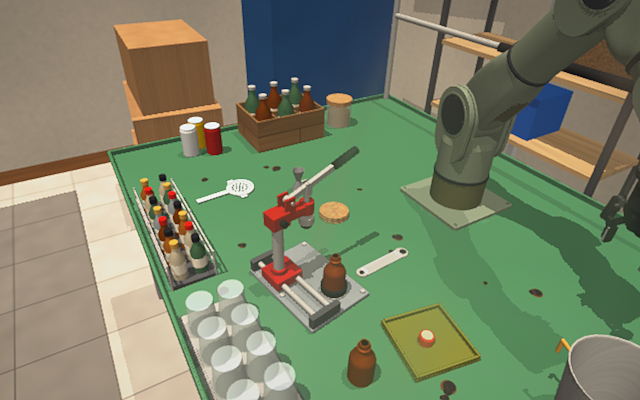

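View pics/top0.png

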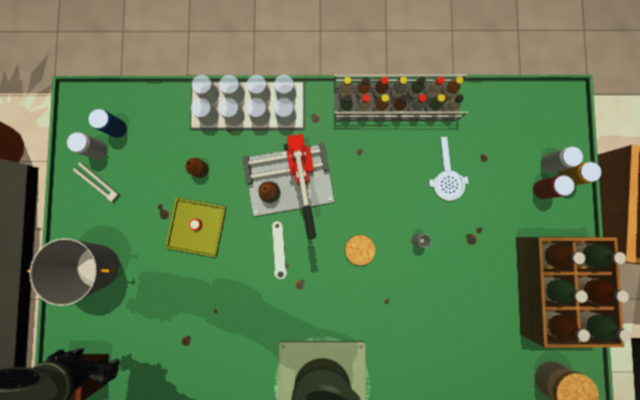

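The scene shows the capper with its lever towards the robot and the bottle in its cup at (335,275), plus the dish and cap at (427,338). In the top view the cap is at about (195,224), the capper bottle at (268,190), the lever grip at about (309,222), and the spare bottle at (197,167).

```bash
cat > h.py <<'E'
import cv2,numpy as np
from rig import robot
from scipy.spatial.transform import Rotation as Ro
np.set_printoptions(precision=4,suppress=True)
def cam(n,st=None):
    p=robot.camera_params(n)
    if n!="wrist": return p["K"],p["world_from_camera"]
    T=np.eye(4);T[:3,:3]=Ro.from_euler("xyz",st["eef_rot"],degrees=True).as_matrix();T[:3,3]=st["position"]
    return p["K"],T@p["T_tool_cam"]
def ray(c,uv):
    K,T=c; d=T[:3,:3]@np.linalg.solve(K,[uv[0],uv[1],1.]); return T[:3,3],d/np.linalg.norm(d)
def plane(c,uv,z):
    o,d=ray(c,uv); return o+d*(z-o[2])/d[2]
def tri(c1,a,c2,b):
    o1,d1=ray(c1,a);o2,d2=ray(c2,b)
    s=np.linalg.lstsq(np.c_[d1,-d2],o2-o1,rcond=None)[0]
    p,q=o1+s[0]*d1,o2+s[1]*d2; return (p+q)/2,np.linalg.norm(p-q)
def proj(c,P):
    K,T=c; q=K@(T[:3,:3].T@(np.asarray(P)-T[:3,3])); return q[:2]/q[2]
def blobs(m,amin=15):
    n,l,s,ce=cv2.connectedComponentsWithStats(m.astype(np.uint8)*255)
    return [(s[i,4],ce[i].round(1),s[i,:4]) for i in range(1,n) if s[i,4]>=amin]
def shot(n,name):
    st=robot.state(); im=robot.capture(n); cv2.imwrite(f"pics/{name}.png",im[:,:,::-1]); return im,cam(n,st),st
E
python3 - <<'E'
from h import *
for n in ["scene","top"]:
    im=cv2.imread(f"pics/{n}0.png"); h=cv2.cvtColor(im,cv2.COLOR_BGR2HSV); H,S,V=cv2.split(h)
    print(n,"red",blobs(((H<6)|(H>174))&(S>170)&(V>110)))
    print(n,"dish",blobs((H>=24)&(H<=34)&(S>140)&(V>80),200))
    r=np.s_[140:250,340:500] if 0 else None
    print(n,"black",[b for b in blobs((V<50)&(S<120),60)])
    print(n,"amber",[b for b in blobs((H>=3)&(H<=16)&(S>120)&(V>30)&(V<150),80)])
c=cam("top")
print("cap",plane(c,(195,224),.028),"mouth",plane(c,(269,188),.126),"grip",plane(c,(309,222),.30))
print("grip tri",tri(c,(309,222),cam("scene"),(345,158)))
print("pivot", plane(c,(300,160),.25))
print("rods", plane(c,(250,165),.03),plane(c,(325,155),.03))
E
```

```text
scene red [(np.int32(238), array([210.5, 140.7]), array([204, 128,  16,  27], dtype=int32)), (np.int32(48), array([147.9, 190.4]), array([145, 187,   7,   8], dtype=int32)), (np.int32(50), array([171.1, 194.4]), array([168, 191,   7,   8], dtype=int32)), (np.int32(410), array([275.6, 213.1]), array([264, 192,  31,  40], dtype=int32)), (np.int32(118), array([302.8, 204.4]), array([295, 198,  19,  14], dtype=int32)), (np.int32(64), array([162.2, 220.3]), array([158, 216,   9,  10], dtype=int32)), (np.int32(59), array([188.2, 225.1]), array([185, 221,   8,   9], dtype=int32)), (np.int32(392), array([280., 272.]), array([262, 256,  40,  29], dtype=int32))]
scene dish [(np.int32(1129), array([453.6, 352.5]), array([425, 317,  55,  56], dtype=int32))]
scene black [(np.int32(210), array([597. ,   3.4]), array([583,   0,  32,  10], dtype=int32)), (np.int32(124), array([524.4,  78.1]), array([507,  56,  41,  31], dtype=int32)), (np.int32(406), array([586.5,  73.4]), array([561,  64,  58,  24], dtype=int32)), (np.int32(471), array([634.7, 210. ]), array([623, 173,  17,  64], dtype=int32)), (np
[... 3197 characters left out ...]
]), array([538, 145,  94, 202], dtype=int32)), (np.int32(301), array([637.9, 219.6]), array([633, 152,   7, 112], dtype=int32)), (np.int32(205), array([194.4, 166. ]), array([186, 158,  17,  17], dtype=int32)), (np.int32(354), array([545.2, 188.2]), array([534, 175,  26,  23], dtype=int32)), (np.int32(242), array([267.5, 190.3]), array([259, 182,  18,  18], dtype=int32)), (np.int32(122), array([ 76.8, 393.8]), array([ 69, 386,  14,  14], dtype=int32))]
cap [0.4907 0.3898 0.028 ] mouth [0.5912 0.1497 0.126 ] grip [0.4891 0.031  0.3   ]
grip tri (array([0.4879, 0.0319, 0.2986]), np.float64(0.003191447599504993))
pivot [0.6492 0.0553 0.25  ]
rods [0.6746 0.222  0.03  ] [ 0.7059 -0.0127  0.03  ]
```

```bash
python3 -c "
import cv2
a=cv2.imread('pics/top0.png')[120:280,150:350]
cv2.imwrite('pics/topcrop.png',cv2.resize(a,(750,600),interpolation=cv2.INTER_CUBIC))"
```

```text
(no output)
```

View pics/topcrop.png

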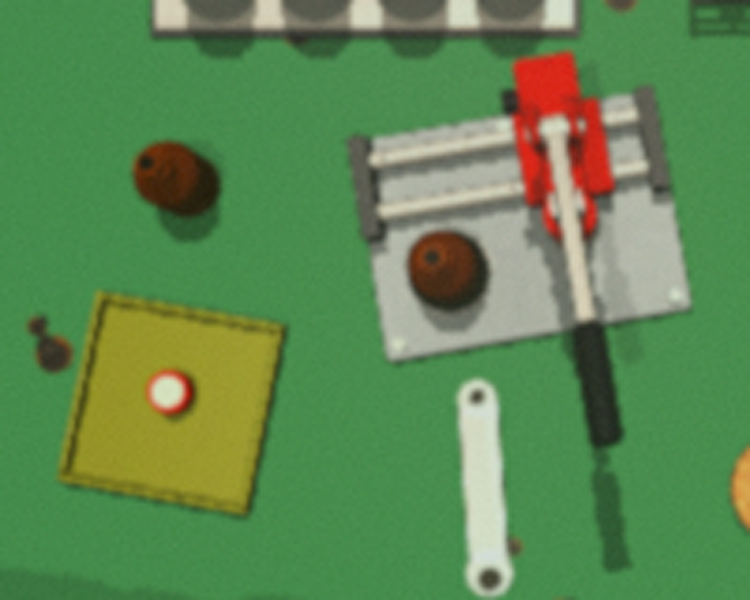

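The crop puts the hole in the bottle's mouth at about (265,188.5) in the full image. The rods are tilted about 10°, so yaw 99.8° puts the jaws along the slide. I'll move above the dish.

>>> drive_tool(
  increments="1 33 -16 -8 2.6;1 33 -16 -8 2.6;1 33 -16 -8 2.6;1 33 -16 -8 2.6;1 33 -16 -8 2.6;1 33 -16 -8 2.6;1 33 -16 -8 2.6;1 33 -16 -8 2.6;1 33 -16 -8 2.6;1 33 -16 -8 2.6",
)

```text
t: 0.93
position: [0.4903, 0.3914, 0.1507]
eef_rot: [-180.0, 0.0, 100.1]
wrist_force: [0.1, 0.9, 0.3]
grip_width: 0.998
```

>>> drive_tool(
  increments="1 0 0 0 0;1 0 0 0 0;1 0 0 0 0",
)

```text
t: 1.18
position: [0.4883, 0.3928, 0.151]
eef_rot: [-179.9, -0.0, 100.0]
wrist_force: [0.0, -0.4, -1.0]
grip_width: 0.998
```

```bash
python3 - <<'E'
from h import *
im,c,st=shot("wrist","w1"); print(st["position"],st["eef_rot"],st["wrist_force"])
b=im[:,:,::-1]; H,S,V=cv2.split(cv2.cvtColor(np.ascontiguousarray(b),cv2.COLOR_BGR2HSV))
print(blobs(((H<6)|(H>174))&(S>150)&(V>90),100)); print("cream",[x for x in blobs((S<90)&(V>170),100)])
print("exp",proj(c,(.49,.389,.028)))
E
```

```text
[0.4883 0.3928 0.151 ] [-179.9492   -0.0073   99.958 ] [ 0.0211 -0.353  -1.0247]
[(np.int32(325), array([321.5, 196.4]), array([303, 180,  38,  35], dtype=int32))]
cream [(np.int32(235), array([ 49.1, 128.3]), array([ 32, 122,  34,  13], dtype=int32)), (np.int32(650), array([321.2, 198.3]), array([307, 185,  29,  28], dtype=int32)), (np.int32(391), array([573.1, 327.1]), array([549, 306,  68,  71], dtype=int32)), (np.int32(297), array([ 61.3, 315.9]), array([ 26, 313,  74,   7], dtype=int32)), (np.int32(132), array([ 27.6, 353.1]), array([  6, 350,  43,   6], dtype=int32))]
exp [314.6325 198.3458]
```

View pics/w1.png

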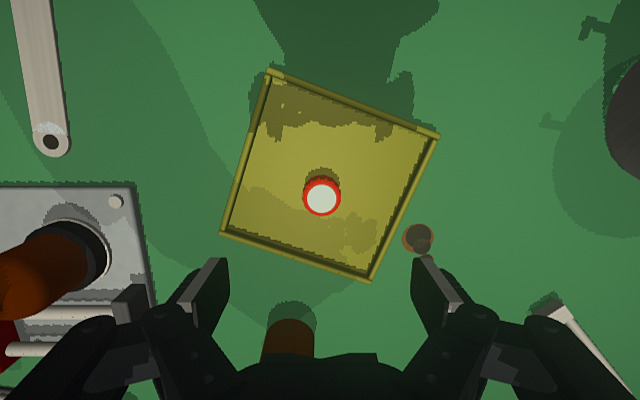

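The wrist view shows the cap near the dish's centre, with its cream disc at (321,198). It has plenty of clearance to the dish walls on both sides for the jaws.

```bash
python3 - <<'E'
from h import *
K,_=cam("top"); import pickle
P=np.array([0.4883,0.3928,0.151]);st=dict(position=P,eef_rot=[-179.949,-.0073,99.958])
c=cam("wrist",st); p=plane(c,(321.2,198.3),.028); print("cap",p,(p-P)*1000)
t=cam("top"); print(plane(t,(195.1,224.5),.028)); print("mouth",plane(t,(265,188.5),.126))
a=plane(c,(303,197),.02);b=plane(c,(341,197),.02);print("width",np.linalg.norm(a-b))
E
```

```text
cap [0.489  0.3947 0.028 ] [   0.6709    1.9194 -123.    ]
[0.4892 0.3895 0.028 ]
mouth [0.5898 0.1612 0.126 ]
width 0.0347865402784276
```

>>> drive_tool(
  increments="1 0.7 1 -24 0;1 0 0 -24 0;1 0 0 -24 0;1 0 0 -24 0;1 0 0 -24 0;1 0 0 -20 0;1 0 0 -4 0;1 0 0 0 0;1 0 0 0 0",
  newtons=40,
)

```text
t: 1.98
position: [0.4894, 0.3944, 0.0085]
eef_rot: [179.9, -0.0, 100.0]
wrist_force: [-0.8, 0.7, -0.0]
grip_width: 0.998
```

>>> drive_tool(
  increments="0.6 0 0 0 0;0.2 0 0 0 0;0.2 0 0 0 0;0.2 0 0 0 0;0.2 0 0 0 0;0.2 0 0 0 0",
  newtons=40,
)

```text
t: 2.48
position: [0.4897, 0.3937, 0.008]
eef_rot: [180.0, -0.0, 100.0]
wrist_force: [-1.3, -2.7, 9.4]
grip_width: 0.391
```

>>> drive_tool(
  increments="0.2 0 0 0 0;0.2 0 0 0 0;0.2 0 0 0 0",
)

```text
t: 2.73
position: [0.4897, 0.3937, 0.008]
eef_rot: [180.0, -0.0, 100.0]
wrist_force: [-1.9, -1.8, 8.8]
grip_width: 0.389
```

>>> drive_tool(
  increments="0.2 0 0 10 0;0.2 0 0 20 0;0.2 0 0 30 0;0.2 0 0 40 0;0.2 0 0 40 0;0.2 0 0 20 0;0.2 0 0 0 0;0.2 0 0 0 0",
)

```text
t: 3.4
position: [0.4897, 0.3938, 0.1688]
eef_rot: [179.9, -0.1, 100.0]
wrist_force: [-0.0, -0.7, -0.8]
grip_width: 0.388
```

```bash
python3 - <<'E'
from h import *
im,c,st=shot("wrist","w2"); print(st["position"],st["eef_rot"],st["wrist_force"],st["grip_width"])
E
```

```text
[0.4897 0.3938 0.1688] [179.8944  -0.0558  99.9633] [-0.0089 -0.6885 -0.8046] 0.38785022229231103
```

View pics/w2.png

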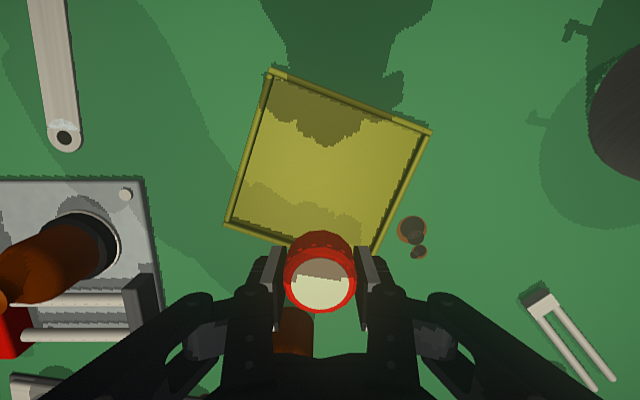

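The cap is held between the pads, with its top at about (320,283), and it looks level. Next I measure its offset in the tool frame.

```bash
python3 - <<'E'
from h import *
im=cv2.imread("pics/w2.png"); H,S,V=cv2.split(cv2.cvtColor(im,cv2.COLOR_BGR2HSV))
cream=((S<110)&(V>90)&(H<40)).astype(np.uint8); cream[:,:285]=0;cream[:,356:]=0;cream[:255]=0;cream[:,:][320:]=0
print("cream",blobs(cream,100))
red=(((H<8)|(H>172))&(S>150)&(V>50)).astype(np.uint8); red[:225]=0;red[320:]=0;red[:,:278]=0;red[:,362:]=0
print("red",blobs(red,100))
n,l,s,ce=cv2.connectedComponentsWithStats(cream); i=1+np.argmax(s[1:,4])
cn,_=cv2.findContours((l==i).astype(np.uint8),cv2.RETR_EXTERNAL,cv2.CHAIN_APPROX_NONE)
e=cv2.fitEllipse(max(cn,key=len)); print(e)
p=robot.camera_params("wrist");K,T=p["K"],p["T_tool_cam"]
def tp(uv,zt):
    d=T[:3,:3]@np.linalg.solve(K,[*uv,1.]);o=T[:3,3];return o+d*(zt-o[2])/d[2]
for zt in(-.017,-.02,-.023): print(zt,tp(e[0],zt), "ring width", tp((283.5,284),zt)-tp((356.5,284),zt))
E
```

```text
cream [(np.int32(2314), array([319.5, 283.2]), array([291, 258,  58,  52], dtype=int32))]
red [(np.int32(1647), array([319.2, 272.4]), array([283, 243,  74,  70], dtype=int32))]
((319.4927673339844, 283.2741394042969), (50.38022994995117, 56.636192321777344), 88.5387954711914)
-0.017 [ 0.0004  0.0013 -0.017 ] ring width [-0.0335  0.      0.    ]
-0.02 [ 0.0004 -0.0005 -0.02  ] ring width [-0.0327  0.     -0.    ]
-0.023 [ 0.0004 -0.0024 -0.023 ] ring width [-0.0319  0.      0.    ]
```

>>> drive_tool(
  increments="0.2 20 -29 5 0;0.2 20 -29 5 0;0.2 20 -29 5 0;0.2 20 -29 5 0;0.2 20 -29 5 0;0.2 20 -29 5 0;0.2 20 -29 0 0;0.2 20 -29 0 0;0.2 0 0 0 0;0.2 0 0 0 0",
)

```text
t: 4.28
position: [0.6497, 0.1595, 0.1956]
eef_rot: [-179.9, 0.0, 99.8]
wrist_force: [-0.9, 0.9, -0.7]
grip_width: 0.393
```

>>> drive_tool(
  increments="0.2 0 0 0 0",
)

```text
t: 4.37
position: [0.6489, 0.162, 0.1962]
eef_rot: [-179.9, -0.0, 100.0]
wrist_force: [0.4, 0.3, -0.1]
grip_width: 0.387
```

```bash
python3 - <<'E'
from h import *
im,c,st=shot("wrist","w3"); print(st["position"],st["eef_rot"],st["wrist_force"],st["grip_width"])
print("exp",proj(c,(.5898,.1612,.126)))
E
```

```text
[0.6489 0.162  0.1962] [-179.894    -0.0214   99.9854] [ 0.3578  0.2747 -0.1126] 0.3874572161856467
exp [333.0666 135.2076]
```

View pics/w3.png

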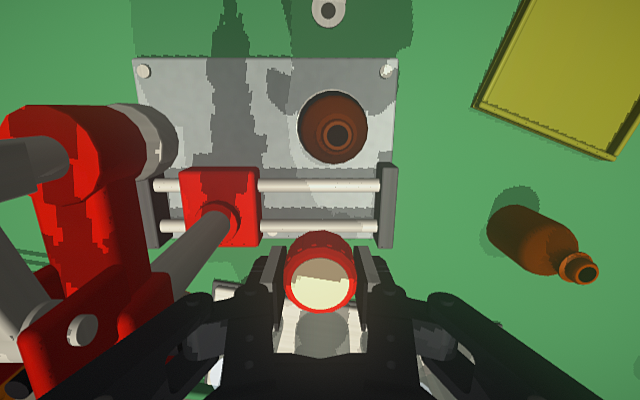

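The wrist view shows the bottle mouth at about (337,136). The rods lie parallel to the image rows, so yaw 100° is aligned with the slide.

```bash
python3 - <<'E'
from h import *
im=cv2.imread("pics/w3.png"); st=dict(position=[.6489,.162,.1962],eef_rot=[-179.894,-.0214,99.9854]); c=cam("wrist",st)
r=im[110:165,305:370]; g=cv2.cvtColor(r,cv2.COLOR_BGR2GRAY)
for y in range(10,44,2): print(y+110,g[y,10:58])
for t in(25,30,35): print(t,blobs(g<t,40))
P=plane(c,(337,136),.126); print(P)
# rods direction
for u in((262,186),(375,186)): print(plane(c,u,.03))
E
python3 -c "
import cv2
a=cv2.imread('pics/w3.png')[100:170,300:380]
cv2.imwrite('pics/w3c.png',cv2.resize(a,(640,560),interpolation=cv2.INTER_NEAREST))"
```

```text
120 [63 64 63 63 63 64 65 70 71 70 70 70 72 68 60 58 54 54 55 58 61 62 61 62
 61 59 56 57 59 62 67 72 72 71 72 71 71 68 64 64 65 63 65 64 64 65 63 63]
122 [63 63 64 60 62 68 69 70 71 71 68 65 58 55 56 64 72 78 80 90 89 89 89 89
 89 89 86 79 75 68 58 57 63 69 73 71 71 71 68 64 64 64 63 64 65 63 64 64]
124 [64 63 62 61 69 70 70 70 71 65 56 56 58 65 80 88 88 88 89 82 82 79 80 80
 79 83 86 89 88 88 86 73 62 57 60 70 71 71 71 70 65 64 64 65 64 63 63 63]
126 [63 62 63 70 70 70 70 69 60 54 55 67 85 89 88 87 80 62 48 48 50 50 51 50
 49 49 46 56 72 83 89 88 90 77 58 57 68 71 72 72 70 64 63 65 64 63 63 63]
128 [64 61 68 70 70 71 66 57 54 57 73 88 88 88 72 51 50 50 51 50 51 51 52 52
 51 52 52 51 50 49 61 84 88 88 81 61 56 68 71 72 72 66 64 63 63 63 63 64]
130 [60 59 70 69 70 71 61 53 54 75 87 89 87 62 50 50 50 51 51 52 51 51 52 52
 51 52 52 52 52 52 49 53 81 87 87 80 57 58 71 71 71 69 63 63 63 63 64 63]
132 [57 68 71 70 70 70 56 55 61 86 87 90 66 51 50 53 52 51 52 53 53 52 52 52
 52 52 52 52 52 52 51 50 55 87 88 88 68 54 67 71 71 71 64 63 63 64 63 63]
134 [57 67 70 68 72 65 54 54 74 87 86 85 54
[... 1000 characters left out ...]
 62 61 57 45]
148 [ 61  61  60  61  59  57  60  67  70  70  68  64  60  56  52  60  76  82
  84  88  87  86  87  87  88  87  84  82  69  60  55  59  64  71  71  69
  63  61  61  62  62  62  62  61  60  54  41 153]
150 [ 61  59  60  62  59  59  56  58  60  67  70  64  64  68  63  59  55  56
  52  53  56  56  62  57  53  53  54  58  62  68  70  72  68  69  63  61
  62  61  61  62  62  61  61  57  45  85 167 207]
152 [ 61  61  61  61  60  60  57  58  57  58  57  59  65  70  71  71  71  66
  66  67  67  66  66  63  68  71  71  69  69  69  66  64  61  62  62  62
  62  62  61  61  60  57  47  79 162 206 201 198]
25 []
30 []
35 []
[0.5899 0.1639 0.126 ]
[0.6592 0.1044 0.03  ]
[0.6392 0.2182 0.03  ]
```

View pics/w3c.png

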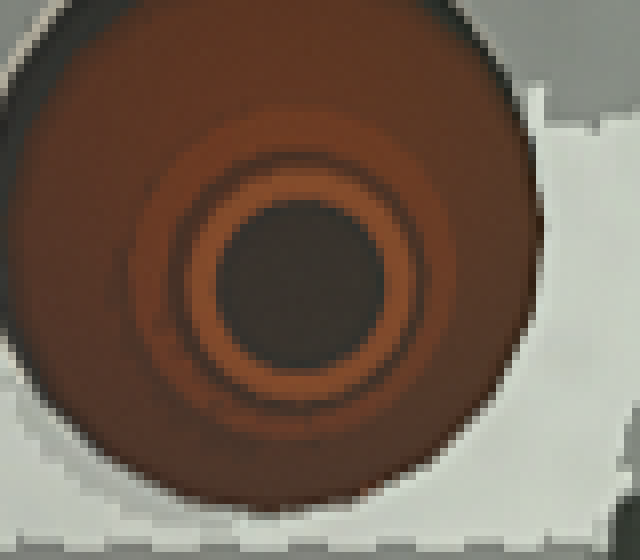

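>>> drive_tool(
  increments="0.2 -20 0.5 0 0;0.2 -20 0.5 0 0;0.2 -19.2 0.5 -10 0;0.2 0 0 -20 0;0.2 0 0 -20 0;0.2 0 0 -12 0;0.2 0 0 0 0;0.2 0 0 0 0;0.2 0 0 0 0",
)

```text
t: 5.17
position: [0.5904, 0.1637, 0.1361]
eef_rot: [180.0, -0.0, 100.0]
wrist_force: [0.5, -0.1, 0.0]
grip_width: 0.393
```

```bash
python3 - <<'E'
from h import *
out=[]
for n,(u0,u1,v0,v1) in dict(scene=(290,390,210,310),top=(225,305,145,225)).items():
    im,c,st=shot(n,n+"1"); print(proj(c,(.5892,.1634,.126)),proj(c,(.5892,.1634,.137)))
    out.append(cv2.resize(im[v0:v1,u0:u1,::-1],(400,400),interpolation=cv2.INTER_CUBIC))
print(st["position"],st["eef_rot"],st["wrist_force"])
cv2.imwrite("pics/hover.png",np.hstack(out))
E
```

```text
[335.1419 255.0555] [335.3587 251.5699]
[264.2274 188.7042] [263.697  188.2724]
[0.5905 0.1636 0.1363] [179.9312  -0.0113  99.9976] [ 0.7458 -0.1985 -0.1359]
```

View pics/hover.png

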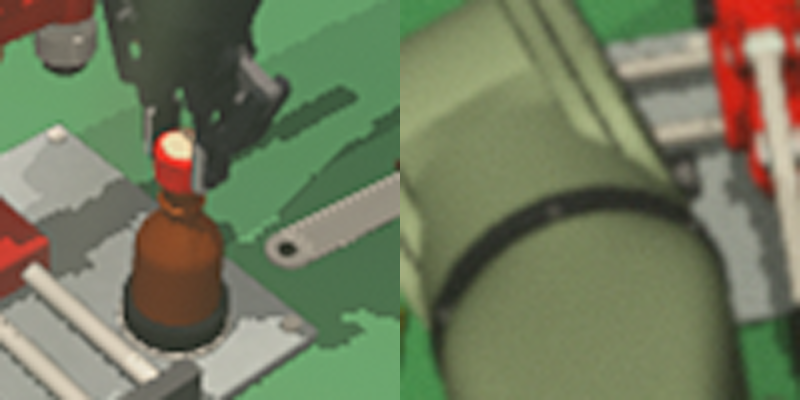

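The cap hovers above the neck and lines up with the bottle's axis in the scene view, with both at about column 335. The arm blocks the top view. I'll lower it slowly and watch the force.

>>> drive_tool(
  increments="0.2 -0.7 0 -3 0;0.2 0 0 -3 0;0.2 0 0 -3 0;0.2 0 0 -2 0;0.2 0 0 0 0;0.2 0 0 0 0",
)

```text
t: 5.77
position: [0.5895, 0.1631, 0.1241]
eef_rot: [-180.0, 0.0, 100.0]
wrist_force: [1.0, 0.0, -1.1]
grip_width: 0.39
```

>>> drive_tool(
  increments="0.2 0 0 -2 0;0.2 0 0 -2 0;0.2 0 0 0 0;0.2 0 0 0 0",
)

```text
t: 6.1
position: [0.5895, 0.1631, 0.1202]
eef_rot: [-180.0, 0.0, 100.0]
wrist_force: [-0.3, 1.1, -0.8]
grip_width: 0.391
```

>>> drive_tool(
  increments="0.2 0 0 -1 0;0.2 0 0 -0.5 0;0.2 0 0 0 0;0.2 0 0 0 0",
)

```text
t: 6.43
position: [0.5896, 0.1632, 0.1188]
eef_rot: [180.0, 0.0, 100.0]
wrist_force: [0.2, 0.6, -0.3]
grip_width: 0.39
```

>>> drive_tool(
  increments="0.45 0 0 0 0;0.5 0 0 0 0;0.6 0 0 0 0;0.65 0 0 0 0;0.65 0 0 0 0;0.65 0 0 0 0",
)

```text
t: 6.93
position: [0.5896, 0.1631, 0.1188]
eef_rot: [180.0, 0.0, 100.0]
wrist_force: [0.6, -0.5, -0.4]
grip_width: 0.65
```

>>> drive_tool(
  increments="0.65 0 0 8 0;0.65 0 0 20 0;0.65 0 0 30 0;0.65 0 0 40 0;0.65 -20 0 40 0;0.65 -40 0 40 0;0.65 -40 0 20 0;0.65 0 0 0 0;0.65 0 0 0 0",
)

```text
t: 7.68
position: [0.5036, 0.1633, 0.3043]
eef_rot: [179.8, -0.0, 100.0]
wrist_force: [0.3, -1.2, -1.1]
grip_width: 0.649
```

```bash
python3 - <<'E'
from h import *
im,c,st=shot("wrist","w4"); print(st["position"],st["eef_rot"],st["wrist_force"])
print(proj(c,(.5892,.1634,.1385)),proj(c,(.49,.032,.3)))
s,cs,_=shot("scene","scene2"); print(proj(cs,(.5892,.1634,.1385)))
a=cv2.resize(s[210:310,290:390,::-1],(400,400),interpolation=cv2.INTER_CUBIC)
cv2.imwrite("pics/placed.png",np.hstack([cv2.resize(im[:,:,::-1],(400,250)),a[:250]]) if 0 else np.vstack([im[:,:,::-1],np.hstack([a[:200],np.zeros((200,240,3),np.uint8)])]))
E
```

```text
[0.5036 0.1633 0.3043] [179.8359  -0.002  100.0184] [ 0.3284 -1.1539 -1.1479]
[305.8536 259.7713] [ 59.1473 192.3176]
[335.3885 251.0912]
```

View pics/placed.png

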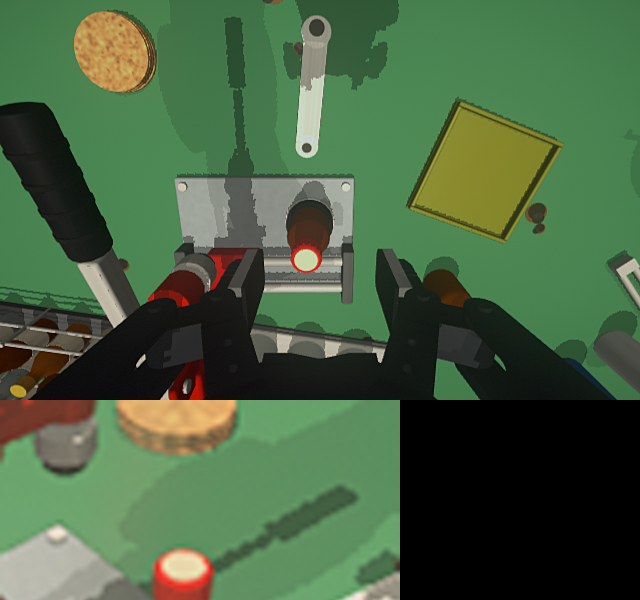

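The cap sits on the mouth: it appears at (306,259) and (305.9,259.8) was predicted for a loose cap. The black grip is around (55,182). I'll measure it more closely.

```bash
python3 - <<'E'
from h import *
im=cv2.imread("pics/w4.png"); V=cv2.cvtColor(im,cv2.COLOR_BGR2HSV)[:,:,2]
m=(V<55); m[275:]=0; m[:,130:]=0; m[:95]=0
for b in blobs(m,300): print(b)
c=cam("wrist",dict(position=[.5036,.1633,.3043],eef_rot=[179.836,-.002,100.018]))
t=cam("top"); t0=(308.6,221.5)
for b in blobs(m,1000): print(plane(c,b[1],.301),tri(c,b[1],t,t0))
print(plane(t,t0,.301))
# ends from wrist: butt end near (22,105), inner end near (95,258)
for uv,z in(((25,110),.312),((97,255),.29)): print(plane(c,uv,z))
E
```

```text
(np.int32(9319), array([ 53.6, 179.3]), array([  0, 102, 117, 161], dtype=int32))
[0.4835 0.0306 0.301 ] (array([0.4872, 0.0306, 0.2996]), np.float64(0.006811565797002756))
[0.4903 0.0319 0.301 ]
[0.4511 0.0301 0.312 ]
[0.5277 0.0421 0.29  ]
```

>>> drive_tool(
  increments="1 0 0 25 0;1 0 0 20 0;1 0 0 0 0",
)

```text
t: 8.03
position: [0.5055, 0.1634, 0.3494]
eef_rot: [179.8, -0.0, 99.9]
wrist_force: [-0.2, 0.5, -0.3]
grip_width: 0.997
```

>>> drive_tool(
  increments="1 -4.4 -33 0 0;1 -4.4 -33 0 0;1 -4.4 -33 0 0;1 -4.4 -32.4 0 0;1 0 0 0 0;1 0 0 -20 0;1 0 0 -20 0;1 0 0 -20 0;1 0 0 -10 0;1 0 0 0 0",
)

```text
t: 8.87
position: [0.4863, 0.0314, 0.2746]
eef_rot: [-179.8, -0.0, 100.0]
wrist_force: [-0.0, -0.9, -0.3]
grip_width: 0.996
```

>>> drive_tool(
  increments="0.6 0 0 0 0;0.3 0 0 0 0;0.1 0 0 0 0;0.1 0 0 0 0;0.1 0 0 0 0;0.1 0 0 0 0;0.1 0 0 0 0;0.1 0 0 0 0",
  newtons=60,
)

```text
t: 9.53
position: [0.4866, 0.0317, 0.2773]
eef_rot: [180.0, 0.0, 100.0]
wrist_force: [-0.6, 0.5, 1.2]
grip_width: 0.244
```

The grip is held, reading 21 mm. Now I slide along (-0.174, 0.985).

>>> drive_tool(
  increments="0.1 -1.7 9.8 0 0;0.1 -3.5 19.7 0 0;0.1 -3.5 19.7 0 0;0.1 -3.5 19.7 0 0;0.1 -3.5 19.7 0 0;0.1 -1.7 9.8 0 0;0.1 0 0 0 0;0.1 0 0 0 0",
)

```text
t: 10.2
position: [0.4692, 0.1309, 0.2772]
eef_rot: [180.0, -0.0, 100.0]
wrist_force: [-0.6, 2.3, 1.8]
grip_width: 0.24
```

>>> drive_tool(
  increments="0.1 -0.9 4.9 0 0;0.1 -0.9 4.9 0 0;0.1 -0.4 2 0 0;0.1 0 0 0 0;0.1 0 0 0 0",
)

```text
t: 10.62
position: [0.4672, 0.1419, 0.2772]
eef_rot: [180.0, -0.0, 100.0]
wrist_force: [3.3, -0.2, 1.1]
grip_width: 0.234
```

>>> drive_tool(
  increments="0.1 -0.4 2 0 0;0.1 0 0 0 0;0.1 0 0 0 0",
)

```text
t: 10.87
position: [0.4671, 0.142, 0.277]
eef_rot: [-180.0, 0.2, 99.9]
wrist_force: [5.2, -12.1, 0.7]
grip_width: 0.239
```

>>> drive_tool(
  increments="0.1 -0.4 2 0 0;0.1 0 0 0 0;0.1 0 0 0 0",
)

```text
t: 11.12
position: [0.4671, 0.1421, 0.2769]
eef_rot: [-180.0, 0.3, 99.8]
wrist_force: [8.6, -24.2, 0.4]
grip_width: 0.238
```

The capper is at its stop: the resisting force rises to 24 N with no further motion, and the grip is at (0.467, 0.142) against a predicted (0.468, 0.142). I'll ease the side load and press the lever along its arc.

>>> drive_tool(
  increments="0.1 0.4 -2 0 0;0.1 -1.3 -0.2 -5 0;0.1 -1.5 -0.3 -7 0;0.1 -1.3 -0.2 -7 0;0.1 -1.2 -0.2 -8 0;0.1 -0.9 -0.2 -8 0;0.1 0 0 0 0;0.1 0 0 0 0",
  newtons=90,
)

```text
t: 11.78
position: [0.4618, 0.141, 0.2422]
eef_rot: [179.9, 0.1, 99.8]
wrist_force: [9.9, -12.9, 4.8]
grip_width: 0.235
```

>>> drive_tool(
  increments="0.1 -0.6 -0.1 -6 0;0.1 -0.3 0 -6 0;0.1 0 0 -4 0;0.1 0 0 0 0;0.1 0 0 0 0",
)

```text
t: 12.2
position: [0.4612, 0.141, 0.2266]
eef_rot: [179.8, 0.1, 99.8]
wrist_force: [10.3, -13.9, 11.6]
grip_width: 0.234
```

>>> drive_tool(
  increments="0.1 0.1 0 -4 0;0.1 0.2 0 -4 0;0.1 0.3 0 -4 0;0.1 0.3 0 -3 0;0.1 0 0 0 0;0.1 0 0 0 0",
)

```text
t: 12.7
position: [0.4616, 0.141, 0.2114]
eef_rot: [179.9, 0.1, 99.8]
wrist_force: [6.7, -12.9, 6.2]
grip_width: 0.231
```

>>> drive_tool(
  increments="0.1 0.5 0.1 -4 0;0.1 0.7 0.1 -4 0;0.1 0.8 0.1 -4 0;0.1 0.8 0.1 -4 0;0.1 0 0 0 0;0.1 0 0 0 0",
)

```text
t: 13.2
position: [0.4637, 0.1413, 0.1955]
eef_rot: [180.0, 0.1, 99.8]
wrist_force: [1.5, -13.5, 15.4]
grip_width: 0.234
```

>>> drive_tool(
  increments="0.1 0.5 0.1 -3 0;0.1 0.5 0.1 -3 0;0.1 0 0 0 0;0.1 0 0 0 0;0.1 0 0 0 0;0.1 0 0 0 0",
)

```text
t: 13.7
position: [0.4656, 0.1417, 0.19]
eef_rot: [179.8, 0.1, 99.8]
wrist_force: [6.8, -13.0, 17.5]
grip_width: 0.229
```

```bash
python3 - <<'E'
from h import *
s,c,st=shot("scene","scene3"); print(st["position"],st["wrist_force"],st["dq"])
cv2.imwrite("pics/end.png",cv2.resize(s[160:310,260:400,::-1],(560,600),interpolation=cv2.INTER_CUBIC))
E
```

```text
[0.4656 0.1417 0.19  ] [  6.7918 -13.0202  17.5099] [ 0.1053 -0.0607  0.0089 -0.0244  0.0838  0.0157 -0.0612]
```

View pics/end.png

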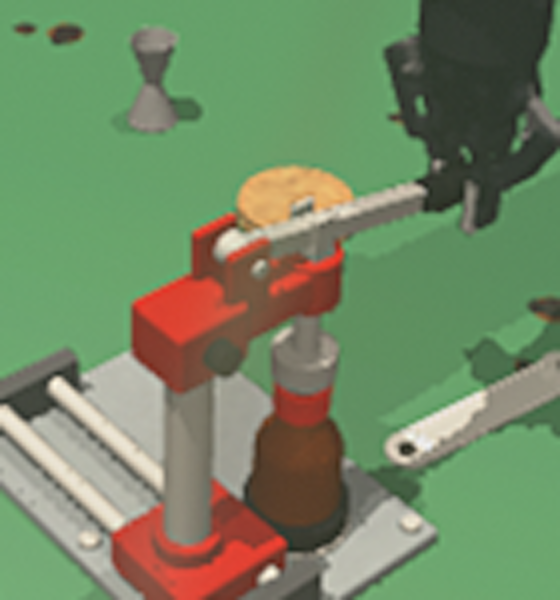

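The cap is down to the bottle's shoulder under the pad, the capper is against its end stop, and the lever is below level and held.

```bash
python3 -c "
from rig import robot
print(robot.hand_in())"
```

```text
the job is handed in; nothing more can be done
None
```

I capped the bottle and handed the job in at about 14 s on the robot's clock, with the gripper still holding the lever down. The hand-in gave no verdict, so the checks below are my own.

- **Cap placed:** I took the cap from the dish, lowered it over the mouth with no contact force, and let go. In the wrist picture it sat within about 1 px of where a loose cap should be.
- **Capper slid:** I pulled it along by the lever grip until it stopped. The resisting force rose to 24 N with no further motion, and the grip was within about 1 mm of its predicted position. I then eased the side push to about 13 N and kept it on.
- **Cap pressed:** The lever force rose to 11.6 N, fell to about 6 N at the click, then rose again. It read 17.5 N upward on the tool at the end. From the grip's height, the lever is at about 0.475 rad and still.
- **Final picture:** The cap is low on the bottle's shoulder under the pad, and the capper is against its end stop.

I did not measure the pad force or the cap's final height directly; both are inferred from the lever force and angle. I did not remeasure the other objects, but no unexpected contact forces showed up. The only odd reading was about 9 N upward while the fingers closed on the cap in the dish, which was gone once the cap was lifted.

The top camera disagreed with the wrist camera by 2–5 mm in y, so I relied on the wrist camera for the cap and the mouth.

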